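# Re-rack the glue bottles in order of use

### The job

The four glues stand on the silver rack in the order in which they will be used, the first one next to the rack's blue end. Move them all to the grey rack, one upright in each place, in the same order counted from the grey rack's own blue end. Knock none of them over and leave the other things on the bench where they are.

Things in the scene. Friction and masses are not known exactly. Their poses are not given: they have to be found in the camera images.
- tube_red_mid (a point): slim all-red glue tube, standing, diameter 17 mm, 75 mm high (body of full diameter up to 57 mm); about 40 g. At the start it stands in the red seat. This point: on its axis, half-way up (37.5 mm above its foot); z axis along the bottle, up when it stands
- bottle_purple_cap_mid (a point): white glue bottle with a purple cap, standing, diameter 23 mm, 61 mm high (body of full diameter up to 42 mm); about 40 g. At the start it stands in the purple seat. This point: on its axis, half-way up (30.5 mm above its foot); z axis along the bottle, up when it stands
- bottle_red_cap_mid (a point): short white glue bottle with a red cap, standing, diameter 24 mm, 51 mm high (body of full diameter up to 40 mm); about 40 g. At the start it stands in the yellow seat. This point: on its axis, half-way up (25.5 mm above its foot); z axis along the bottle, up when it stands
- bottle_green_cap_mid (a point): white glue bottle with a green cap, standing, diameter 25 mm, 66 mm high (body of full diameter up to about 40 mm, narrower cap above); about 40 g. At the start it stands in the green seat. This point: on its axis, half-way up (33 mm above its foot); z axis along the bottle, up when it stands
- seat_red: red plastic seat clipped on the silver order rack (fixed), 46x50 mm, floor 5 mm thick with a 3 mm high lip round it. Origin: centre of its underside; x and y axes as the order rack's; its floor is 55 mm above the bench
- seat_purple: purple plastic seat clipped on the silver order rack (fixed), 46x50 mm, floor 5 mm thick with a 3 mm high lip round it. Origin: centre of its underside; x and y axes as the order rack's; its floor is 55 mm above the bench
- seat_yellow: yellow plastic seat clipped on the silver order rack (fixed), 46x50 mm, floor 5 mm thick with a 3 mm high lip round it. Origin: centre of its underside; x and y axes as the order rack's; its floor is 55 mm above the bench
- seat_green: green plastic seat clipped on the silver order rack (fixed), 46x50 mm, floor 5 mm thick with a 3 mm high lip round it. Origin: centre of its underside; x and y axes as the order rack's; its floor is 55 mm above the bench
- order_rack: silver aluminium rail (fixed), 48x250 mm, origin under its middle on the bench; y axis along the row towards its blue end block (74 mm high; the other is black, 58 mm), z up. Four places at y = +84 (first, next to the blue end), +28, -28, -84 mm; the four coloured seats are clipped there in any order, a glue in each. Either rack may be on the left
- station_rack: grey rail (fixed), 48x250 mm, origin under its middle on the bench; y axis along the row towards its blue end block (74 mm high; the other is black, 58 mm), z up. Four places at y = +84 (first, next to the blue end), +28, -28, -84 mm; each an empty bay 40 mm (x) by 52 mm (y), floor 55 mm above the bench, lips 3 mm high in front and behind, black dividers 12 mm high between. Turned about half round against the silver one
- solder_spool: reel of solder, 55 mm across, 40 mm high, standing behind the racks on the left; a bystander. Origin: centre of its underside
- motor_15: small grey DC motor lying on the bench behind the racks, 79x38x38 mm; a bystander. Origin: centre of its underside
- tape_roll: roll of beige masking tape lying flat, 98 mm across, 18 mm high, behind the racks on the right; a bystander. Origin: centre of its underside
- side_cutters: blue-handled side cutters lying flat near the front edge of the bench, 47x129x10 mm; a bystander. Origin: centre of its underside
Mind the look-alikes: they are no part of the job. Leave any green look-alike of the part that bears bottle_red_cap_mid alone.

How it is judged:
By the outcome, as a careful person would: the job done as asked, in the order asked, and still so for the second after the job is handed in, with the robot touching nothing.
It also fails if it takes over 120 s, if anything falls off the work surface, if the arm or the gripper's body presses on something with over 40 N, if the wrist force passes 120 N, or if a joint passes its speed limit or range.

### The arm

A 6-joint arm with a two-finger parallel gripper is mounted at the origin on a cart in front of the work surface, level with it; the furniture and walls round the work are solid. World frame = base frame: x ahead of the robot, y to its left, z up, the work surface at z = 0. Lengths are in mm, angles in rad, forces in N, time in s.
With the tool pointing down it reaches from about 350 to 775 mm from the base axis. Payload 7.3 kg.
Tool frame: the origin (TCP) lies midway between the tips of the shut fingers; the grasp point (between the pads) lies 19 mm behind it; x points along the fingers, y is the direction in which the jaws open and shut, and the axes are right-handed (so a half turn about x gives the same grasp; the last joint's range is limited). The gripper opens to 92 mm and grips with 3 to 60 N. Pads are 19 mm wide; open, the fingers measure 130 mm over their backs; the gripper's body (75 mm by 190 mm) begins 47 mm behind the grasp point.
Start: joints at [1.039, 0.342, 1.524, -0, 1.275, -0.146], TCP at [197.545, 486.437, 226.741] pointing down, gripper open.
Joint ranges: [-2.53, 2.53], [-0.77, 2.02], [0.04, 2.7], [-1, 4.14], [0.28, 2.66], [-3.11, 3.11]. Speed limits (rad/s): [2.57, 2.57, 3.14, 3.14, 3.14, 3.14].

### API

Orientations are given as a 3x3 rotation matrix whose columns are the frame's x, y, z axes.
In Python, from plant import env gives the robot as it stands. Calls block until the motion is done:
- env.move_ptp(position, orientation): joint-space move of the TCP to a pose.
- env.move_linear(position, frame=None, vel=150, contact_N=None): straight line of the TCP; frame=None keeps the orientation; vel is the mean speed in mm/s. With contact_N (N) it stops when the force on the tool has changed by that much, and returns True; else False.
- env.goto_joints(angles): joint-space move.
- env.grip(opening, strength=None): finger opening in mm; strength is the grip in N (None keeps the last); returns when the fingers have stopped.
- env.hold(seconds).
- env.ik(position, orientation): joint angles nearest the present ones, or None.
- env.snapshot(name): name is "scene" or "top"; returns the picture (480x640x3 uint8, red, green, blue); there is no depth.
- env.camera_model(name): a dict with "camera_matrix" (3x3 intrinsics, pixels), "k1" (the pictures are not rectified: a ray, as slopes to the right and down, at radius r is drawn at 1 + k1 r^2 times it, then the intrinsics apply), "extrinsics" (4x4, takes a point from camera to world coordinates). Camera axes: x right, y down, z forward; pixel columns grow to the right and rows downward; lengths in mm; the calibration is good to about 2 mm. A picture is of the moment at which its call begins. camera_model takes no time and is no camera call.
A pose or a line that the arm cannot do raises env.PlanningError and nothing moves.
- env.close_job(): hands the job in, once; it reports no verdict.
Readings, each from a call of its own:
- env.current_t(): time.
- env.current_joints(): joint angles.
- env.current_qvel(): joint speeds.
- env.current_tau(): joint torques, N m.
- env.current_ee_pos(): TCP position.
- env.current_tool_rot(): TCP orientation.
- env.current_wrist_force(): force on the tool from outside, world axes, zero at the start.
- env.current_torque(): the same for the moment, N m.
- env.current_opening(): finger opening in mm.
Only numpy, scipy, OpenCV 4.12 (cv2) and the standard library are available. Lean on these libraries where they do the work, as an engineer would, in place of code of your own. Each camera call takes 0.05 s, during which the arm holds its last target.

## Working session

There is one attempt and no reset: what is moved stays moved. The work goes in short steps, each a Python script; the robot and the scene stay as the last script left them, time stands still between calls to the robot, and variables do not carry over. Pictures are saved under pics/ and viewed, and the job is handed in when it is done.

```bash
ls; mkdir -p pics
python3 - <<'E'
from plant import env
import cv2, numpy as np
np.set_printoptions(precision=4,suppress=True)
for n in ("scene","top"):
    im=env.snapshot(n); cv2.imwrite(f"pics/{n}0.png",im[:,:,::-1])
    m=env.camera_model(n); print(n,m["camera_matrix"],m["k1"]); print(m["extrinsics"])
print(env.current_t(),env.current_tool_rot(),env.current_opening())
E
```

```text
pics
scene [[577.3126   0.     306.7896]
 [  0.     577.3126 241.9303]
 [  0.       0.       1.    ]] 0.027799738100255184
[[   0.5603   -0.6173    0.5522 -193.5291]
 [  -0.8283   -0.4168    0.3744 -507.0651]
 [  -0.001    -0.6672   -0.7449 1028.4477]
 [   0.        0.        0.        1.    ]]
top [[474.8483   0.     315.8174]
 [  0.     474.8483 231.9665]
 [  0.       0.       1.    ]] -0.11074956450155835
[[  -0.0191   -0.9886    0.1492  333.4235]
 [  -0.9998    0.0174   -0.0127  -31.5963]
 [   0.0099   -0.1494   -0.9887 1267.5915]
 [   0.        0.        0.        1.    ]]
0.1 [[-0.0007  0.3763  0.9265]
 [-0.0011  0.9265 -0.3763]
 [-1.     -0.0013 -0.0002]] 92.0128749175762
```

View pics/scene0.png

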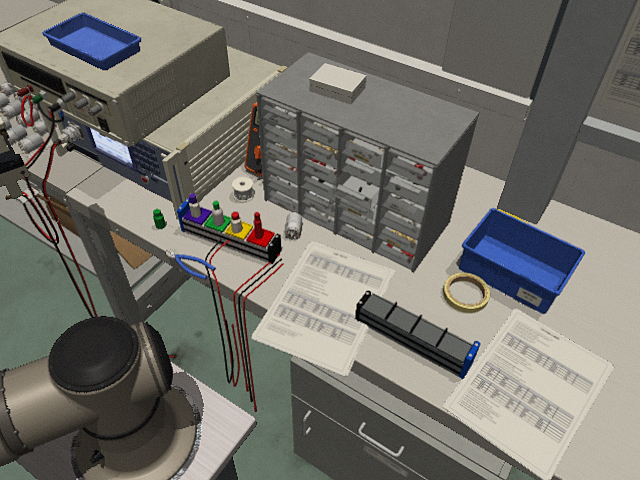

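View pics/top0.png

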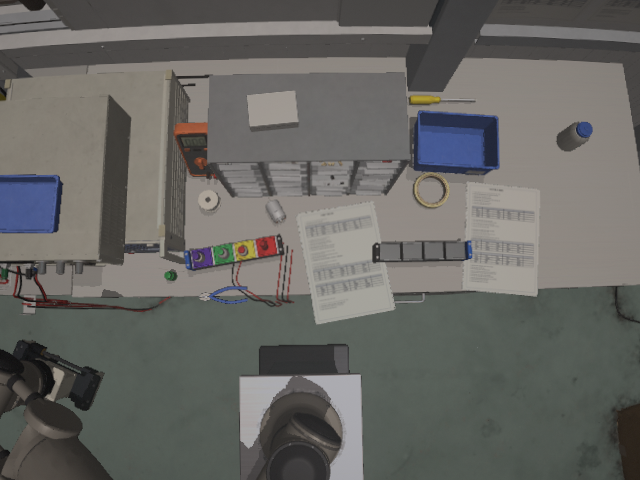

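The silver rack is on the left, with its blue end at about (188,258) in the top view. The order from that end is purple, green, yellow, red. The grey rack is on the right with its blue end at about (468,250). I'll zoom in next.

Run:
```python
import cv2
t=cv2.imread("pics/top0.png"); s=cv2.imread("pics/scene0.png")
cv2.imwrite("pics/c1.png",cv2.resize(t[225:310,155:305],None,fx=5,fy=5,interpolation=cv2.INTER_CUBIC))
cv2.imwrite("pics/c2.png",cv2.resize(t[225:280,360:485],None,fx=6,fy=6,interpolation=cv2.INTER_CUBIC))
cv2.imwrite("pics/c3.png",cv2.resize(s[175:275,145:305],None,fx=5,fy=5,interpolation=cv2.INTER_CUBIC))
cv2.imwrite("pics/c4.png",cv2.resize(s[280:380,345:490],None,fx=5,fy=5,interpolation=cv2.INTER_CUBIC))
```

```text
(no output)
```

View pics/c1.png

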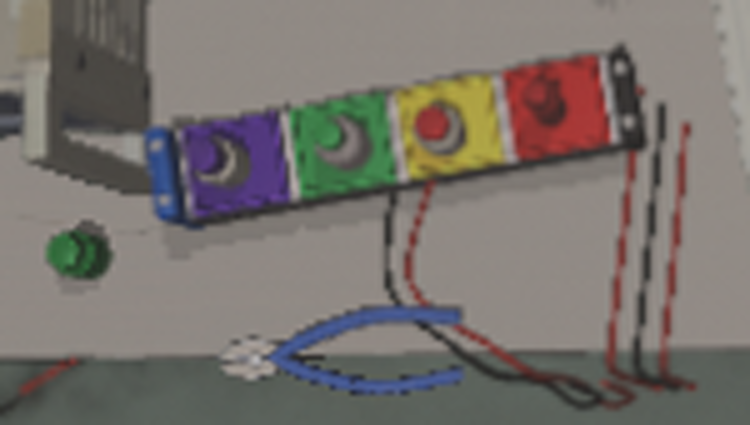

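View pics/c2.png

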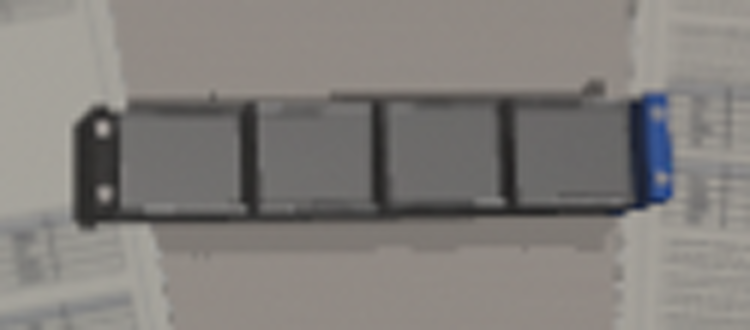

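View pics/c3.png

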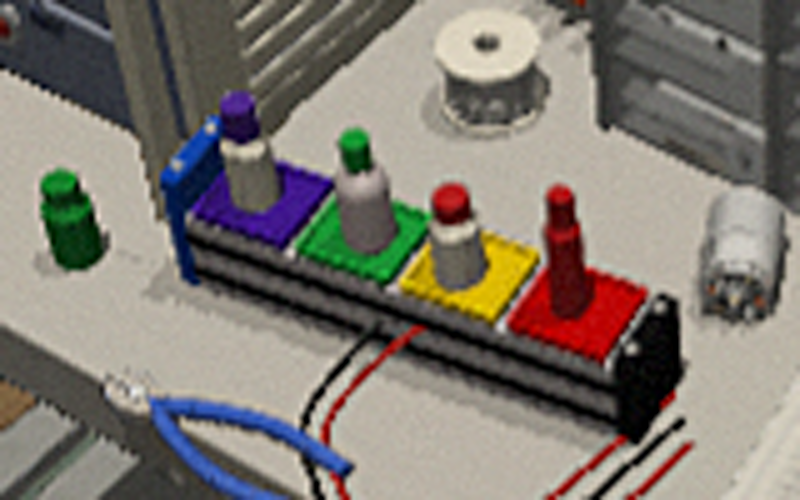

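View pics/c4.png

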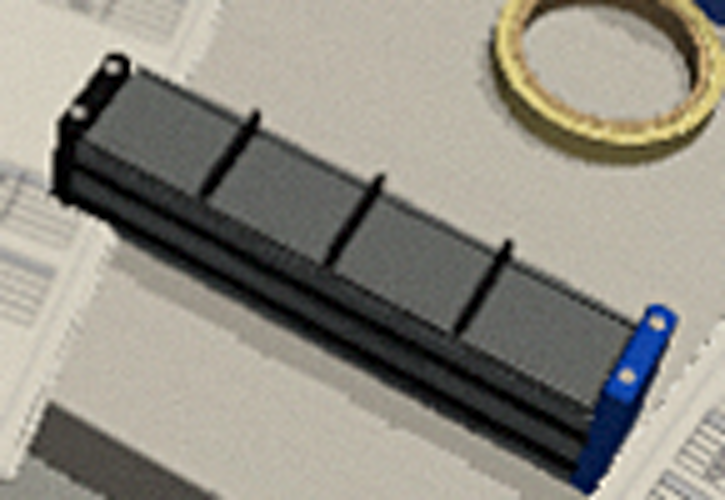

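```bash
cat > h.py <<'E'
import numpy as np, cv2, json, os
from plant import env
np.set_printoptions(precision=2,suppress=True)
CAM={n:env.camera_model(n) for n in ("scene","top")}
def ray(n,px):
    m=CAM[n];K=m["camera_matrix"];k=m["k1"]
    d=np.linalg.inv(K)@np.array([px[0],px[1],1.]);d=d[:2]
    u=d.copy()
    for _ in range(30): u=d/(1+k*(u@u))
    E=m["extrinsics"];return E[:3,3],E[:3,:3]@np.array([u[0],u[1],1.])
def at_z(n,px,z):
    o,d=ray(n,px);return o+d*(z-o[2])/d[2]
def proj(n,P):
    m=CAM[n];E=m["extrinsics"];c=E[:3,:3].T@(np.asarray(P,float)-E[:3,3])
    u=c[:2]/c[2];u=u*(1+m["k1"]*(u@u));K=m["camera_matrix"]
    return np.array([K[0,0]*u[0]+K[0,2],K[1,1]*u[1]+K[1,2]])
def tri(p1,p2):
    o1,d1=ray("scene",p1);o2,d2=ray("top",p2)
    A=np.stack([d1,-d2],1);s=np.linalg.lstsq(A,o2-o1,rcond=None)[0]
    a=o1+d1*s[0];b=o2+d2*s[1];return (a+b)/2,np.linalg.norm(a-b)
E
python3 - <<'E'
from h import *
import cv2
def crop(px,off,f): return ((px[0]+.5)/f-.5+off[0],(px[1]+.5)/f-.5+off[1])
S=lambda x,y:crop((x,y),(145,175),5); T=lambda x,y:crop((x,y),(155,225),5)
caps={"purple":(S(237,99),T(209,157),116),"green":(S(355,136),T(330,134),121),"redcap":(S(450,193),T(432,125),106),"tube":(S(560,191),T(540,93),130)}
for k,(s,t,z) in caps.items(): print(k,at_z("scene",s,z),at_z("top",t,z),tri(s,t))
for nm,p,z in [("pTL",(183,128),58),("pBL",(190,218),58),("rTR",(603,55),58),("rBR",(612,152),58),("pTR",(283,112),58),("pBR",(292,203),58),("rTL",(503,72),58),("rBL",(515,165),58)]:
    print(nm,at_z("top",T(*p),z))
for nm,p in [("pL",(190,215)),("pF",(282,247)),("pB",(333,183)),("rF",(603,358)),("rL",(510,318)),("rR",(648,288)),("rB",(578,262))]:
    print("scene",nm,at_z("scene",S(*p),58))
T2=lambda x,y:crop((x,y),(360,225),6); S2=lambda x,y:crop((x,y),(345,280),5)
print("station dividers/corners")
for nm,p,z in [("d1t",(250,100),67),("d1b",(250,212),67),("d2t",(379,98),67),("d2b",(379,210),67),("d3t",(507,97),67),("d3b",(508,208),67),("blk1",(104,128),58),("blk2",(105,193),58),("blu1",(658,112),74),("blu2",(661,178),74)]:
    print(nm,at_z("top",T2(*p),z))
for nm,p,z in [("d1b",(206,192),67),("d1t",(256,114),67),("d2b",(331,263),67),("d2t",(380,180),67),("d3b",(460,330),67),("d3t",(509,243),67),("blk1",(115,66),58),("blk2",(79,112),58),("blu1",(657,322),74),("blu2",(627,376),74)]:
    print("s",nm,at_z("scene",S2(*p),z))
t=cv2.imread("pics/top0.png"); s=cv2.imread("pics/scene0.png")
cv2.imwrite("pics/c5.png",cv2.resize(t[150:300,110:270],None,fx=4,fy=4,interpolation=cv2.INTER_CUBIC))
cv2.imwrite("pics/c6.png",cv2.resize(s[60:240,60:290],None,fx=3.3,fy=3.3,interpolation=cv2.INTER_CUBIC))
E
```

```text
purple [456.86 251.09 116.  ] [452.95 246.87 116.  ] (array([452.14, 245.35, 122.76]), np.float64(0.3144887558558884))
green [464.8  186.92 121.  ] [462.75 186.34 121.  ] (array([462.82, 185.54, 123.3 ]), np.float64(0.9749036023917128))
redcap [471.36 139.4  106.  ] [468.07 138.67 106.  ] (array([468.22, 137.52, 109.59]), np.float64(1.6820552724733941))
tube [481.96  83.5  130.  ] [479.96  82.88 130.  ] (array([479.96,  82.33, 132.27]), np.float64(0.8652989861764611))
pTL [474.18 274.68  58.  ]
pBL [427.72 270.27  58.  ]
rTR [508.38  57.6   58.  ]
rBR [458.17  53.34  58.  ]
pTR [481.63 222.78  58.  ]
pBR [434.65 217.6   58.  ]
rTL [500.45 109.16  58.  ]
rBL [452.33 103.06  58.  ]
scene pL [426.48 264.74  58.  ]
scene pF [434.84 215.4   58.  ]
scene pB [480.16 223.1   58.  ]
scene rF [463.1   50.82  58.  ]
scene rL [458.89 100.33  58.  ]
scene rR [508.92  59.41  58.  ]
scene rB [504.04  95.89  58.  ]
station dividers/corners
d1t [ 486.71 -265.5    67.  ]
d1b [ 438.75 -263.37   67.  ]
d2t [ 486.53 -321.36   67.  ]
d2b [ 438.44 -318.9    67.  ]
d3t [ 485.91 -377.2    67.  ]
d3b [ 438.09 -374.88   67.  ]
blk1 [ 476.92 -203.6    58.  ]
blk2 [ 448.94 -202.99   58.  ]
blu1 [ 477.28 -440.91   74.  ]
blu2 [ 448.86 -440.37   74.  ]
s d1b [ 438.6  -268.89   67.  ]
s d1t [ 483.66 -267.27   67.  ]
s d2b [ 436.67 -325.5    67.  ]
s d2t [ 482.73 -323.73   67.  ]
s d3b [ 437.32 -380.37   67.  ]
s d3t [ 484.22 -379.08   67.  ]
s blk1 [ 478.81 -204.58   58.  ]
s blk2 [ 450.01 -204.13   58.  ]
s blu1 [ 478.14 -441.81   74.  ]
s blu2 [ 449.71 -441.84   74.  ]
```

View pics/c5.png

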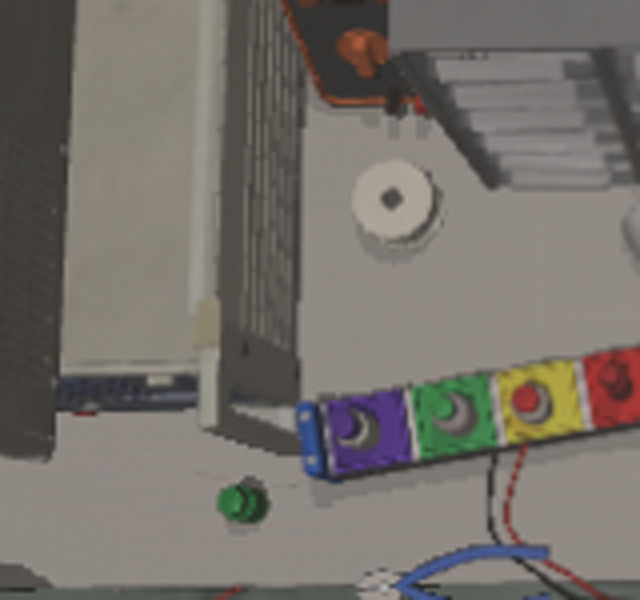

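View pics/c6.png

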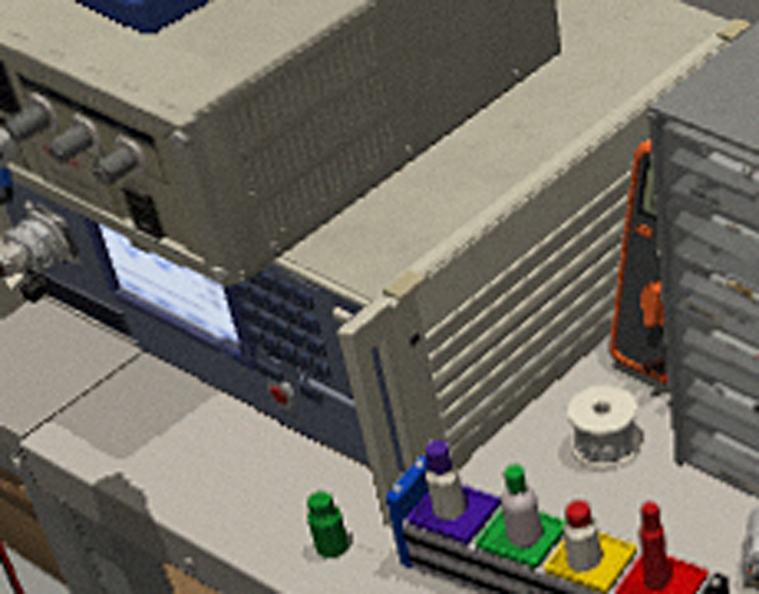

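Run:
```python
from h import *
C=lambda x,y,o,f:((x+.5)/f-.5+o[0],(y+.5)/f-.5+o[1])
for p in [(297,455),(297,400),(300,300),(305,100)]:
    print("bench edge",p,at_z("top",C(*p,(110,150),4),0),at_z("top",C(*p,(110,150),4),20))
# side's top edge in top view: right edge of top of lower instrument ~ (213,300),(222,100); in scene (420,275)
for z in (130,150,180,200,220):
    print(z,at_z("top",C(218,200,(110,150),4),z)[:2],at_z("top",C(218,345,(110,150),4),z)[:2],at_z("scene",C(405,290,(60,60),3.3),z)[:2])
print(tri(C(405,290,(60,60),3.3),C(213,340,(110,150),4)))
print("handle top right",tri(C(385,335,(60,60),3.3),C(213,430,(110,150),4)))
# blue end block
print("blue blk", at_z("top",C(152,135,(155,225),5),74),at_z("top",C(168,215,(155,225),5),74))
print(proj("scene",[470,290,0]),proj("top",[470,290,0]))
for h in (0,50,100,150,200): print(h,proj("top",[440,300,h]),proj("scene",[440,300,h]))
```

```text
bench edge (297, 455) [445.57 308.73   0.  ] [443.8  303.36  20.  ]
bench edge (297, 400) [482.8  309.45   0.  ] [480.45 304.07  20.  ]
bench edge (300, 300) [551.25 308.88   0.  ] [547.82 303.51  20.  ]
bench edge (305, 100) [691.76 309.12   0.  ] [686.11 303.74  20.  ]
130 [592.53 327.  ] [502.01 324.17] [558.88 369.88]
150 [587.97 320.7 ] [499.05 317.92] [542.13 350.36]
180 [581.14 311.24] [494.6  308.54] [517.01 321.08]
200 [576.58 304.93] [491.64 302.28] [500.26 301.56]
220 [572.03 298.63] [488.67 296.03] [483.51 282.04]
(array([496.44, 302.1 , 202.26]), np.float64(6.573771236959502))
handle top right (array([451.79, 294.18, 198.01]), np.float64(26.73466636074775))
blue blk [468.98 286.54  74.  ] [428.15 277.57  74.  ]
[190.7  219.43] [190.9  254.23]
0 [187.04 265.39] [179.39 225.08]
50 [182.08 263.84] [175.92 210.65]
100 [176.71 262.16] [172.25 195.42]
150 [170.87 260.33] [168.36 179.31]
200 [164.52 258.33] [164.23 162.25]
```

```bash
cat >> h.py <<'E'
GL={"purple":(23,61,42,13),"green":(25,66,40,11),"redcap":(24,51,40,15),"tube":(17,75,57,9)}
def circ(n,c,z,r,N=24): return np.array([proj(n,[c[0]+r*np.cos(a),c[1]+r*np.sin(a),z]) for a in np.linspace(0,2*np.pi,N+1)])
def overlay(im,n,off,size,f,polys,name):
    x,y=off;w,h=size
    c=cv2.resize(im[y:y+h,x:x+w,::-1],None,fx=f,fy=f,interpolation=cv2.INTER_CUBIC)
    for P,col in polys:
        q=((np.asarray(P)+.5-np.array(off))*f-.5)
        cv2.polylines(c,[np.round(q*8).astype(np.int32)],False,col,1,cv2.LINE_AA,3)
    cv2.imwrite(name,c)
def seatpolys(n,c,th,ys,z=58,hx=23,hy=25):
    ex=np.array([np.cos(th),np.sin(th)]);ey=np.array([-np.sin(th),np.cos(th)])
    out=[]
    for y0 in ys:
        q=[np.append(c+ex*a+ey*(y0+b),z) for a,b in ((-hx,-hy),(hx,-hy),(hx,hy),(-hx,hy),(-hx,-hy))]
        out.append([proj(n,p) for p in q])
    return out
E
cat > ov.py <<'E'
from h import *
G={"purple":(454.5,248.0),"green":(463.8,186.6),"redcap":(469.7,139),"tube":(481,83.2)}
for n in ("top","scene"):
    im=cv2.imread(f"pics/{n}0.png")[:,:,::-1]
    P=[]
    for k,c in G.items():
        D,H,B,cd=GL[k]
        P+=[(circ(n,c,55,D/2),(255,255,0)),(circ(n,c,55+H,cd/2),(255,255,255))]
    P+=[(q,(0,255,255)) for q in seatpolys(n,np.array([468,164.3]),np.radians(9),(84,28,-28,-84))]
    o,s=((175,225),(120,60)) if n=="top" else ((170,185),(115,85))
    overlay(im,n,o,s,6.5,P,f"pics/ov_{n}.png")
    P=[(q,(0,255,255)) for q in seatpolys(n,np.array([462.7,-322.4]),np.pi,(84,28,-28,-84),55,20,26)]
    o,s=((365,225),(115,55)) if n=="top" else ((350,285),(135,90))
    overlay(im,n,o,s,5.8,P,f"pics/os_{n}.png")
E
python3 ov.py
```

```text
(no output)
```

View pics/ov_top.png

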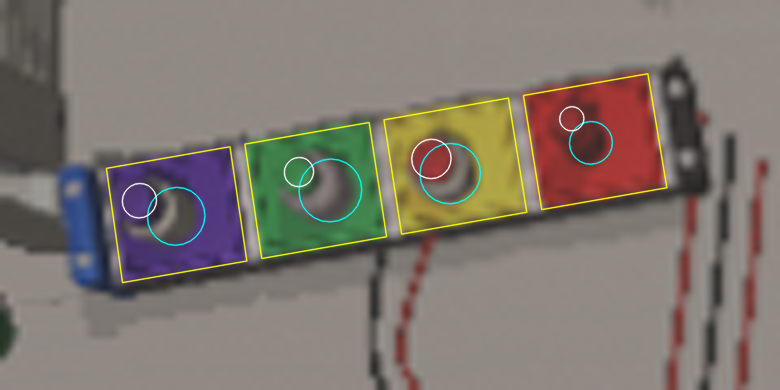

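View pics/ov_scene.png

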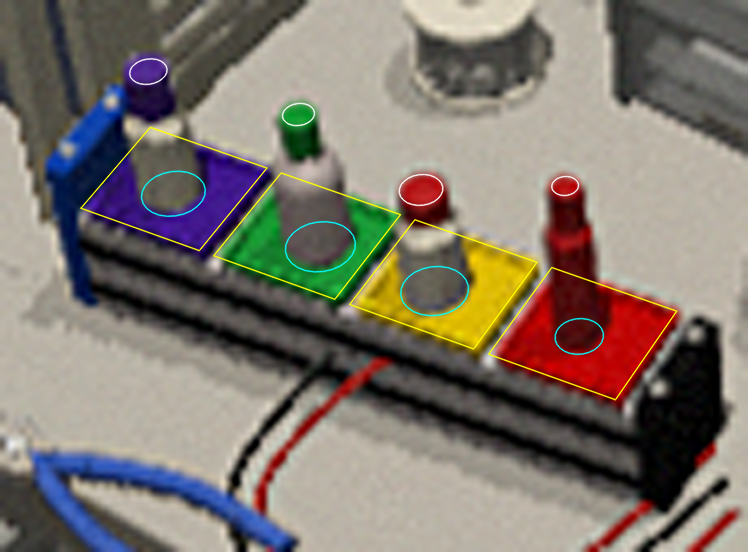

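View pics/os_top.png

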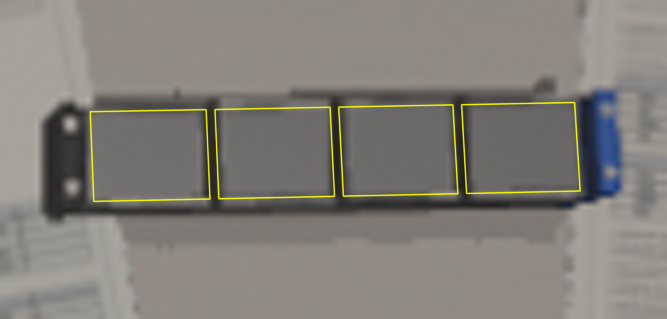

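View pics/os_scene.png

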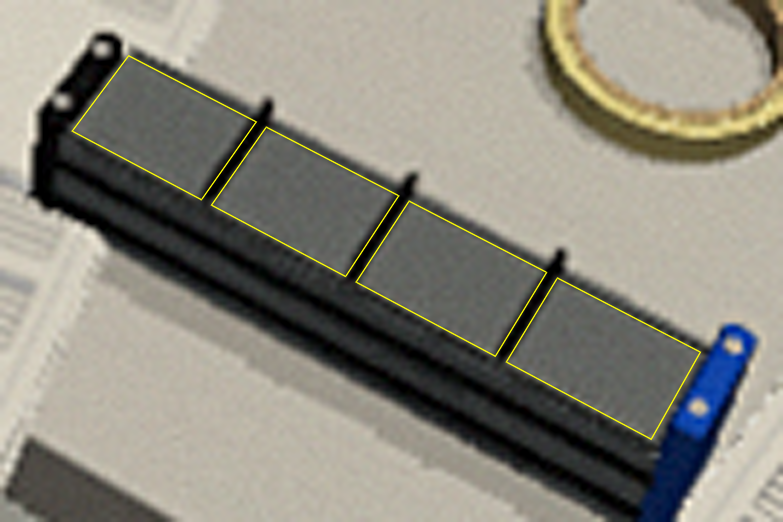

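The overlays agree with both pictures to about 2 mm. The feet sit in the seats, the cap tops are at the expected heights, and the bays line up. The instrument wall is at y≈305, so I'll keep the jaws along world x, which leaves the body about 17 mm clear. Next I'll check IK, then move the first bottle.

```bash
cat >> h.py <<'E'
def R(s):
    x=np.array([0,0,-1.]);y=np.array([s*1.,0,0]);return np.stack([x,y,np.cross(x,y)],1)
G={"purple":(454.5,248.0),"green":(463.8,186.6),"redcap":(469.7,139),"tube":(481,83.2)}
ST={"purple":(462.6,-406.4),"green":(462.6,-350.4),"redcap":(462.6,-294.4),"tube":(462.6,-238.4)}
GZ={"purple":66,"green":66,"redcap":66,"tube":74}
E
python3 - <<'E'
from h import *
for s in (1,-1):
    for p in [(330,230,220),(454.5,248,66),(454.5,248,165),(462.6,-406,165),(462.6,-406,66)]:
        print(s,p,env.ik(np.array(p,float),R(s)))
E
```

```text
1 (330, 230, 220) [ 0.42  0.12  1.84 -0.    1.18  0.42]
1 (454.5, 248, 66) [ 0.35  0.52  1.75 -0.    0.88  0.35]
1 (454.5, 248, 165) [ 0.35  0.39  1.64 -0.    1.12  0.35]
1 (462.6, -406, 165) [-0.84  0.56  1.35 -0.    1.23 -0.84]
1 (462.6, -406, 66) [-0.84  0.66  1.46 -0.    1.02 -0.84]
-1 (330, 230, 220) [ 0.42  0.12  1.84 -0.    1.18 -2.72]
-1 (454.5, 248, 66) [ 0.35  0.52  1.75 -0.    0.88 -2.79]
-1 (454.5, 248, 165) [ 0.35  0.39  1.64 -0.    1.12 -2.79]
-1 (462.6, -406, 165) [-0.84  0.56  1.35 -0.    1.23  2.3 ]
-1 (462.6, -406, 66) [-0.84  0.66  1.46 -0.    1.02  2.3 ]
```

Run:
```python
from h import *
r=R(1)
env.move_ptp(np.array([335,230,215.]),r); print(env.current_t())
env.grip(60,15)
x,y=G["purple"]
env.move_linear(np.array([x,y,165.]),r,vel=200)
c=env.move_linear(np.array([x,y,66.]),r,vel=80,contact_N=6); print(c,env.current_ee_pos(),env.current_t(),env.current_wrist_force())
for n in("top","scene"): cv2.imwrite(f"pics/p1_{n}.png",env.snapshot(n)[:,:,::-1])
s=cv2.imread("pics/p1_scene.png");t=cv2.imread("pics/p1_top.png")
cv2.imwrite("pics/p1.png",np.hstack([cv2.resize(s[150:260,150:270],(400,367),interpolation=cv2.INTER_CUBIC),cv2.resize(t[200:310,150:270],(400,367),interpolation=cv2.INTER_CUBIC)]))
```

```text
1.2167
False [454.83 248.12  66.48] 4.125 [-0.17 -0.34  0.51]
```

View pics/p1.png

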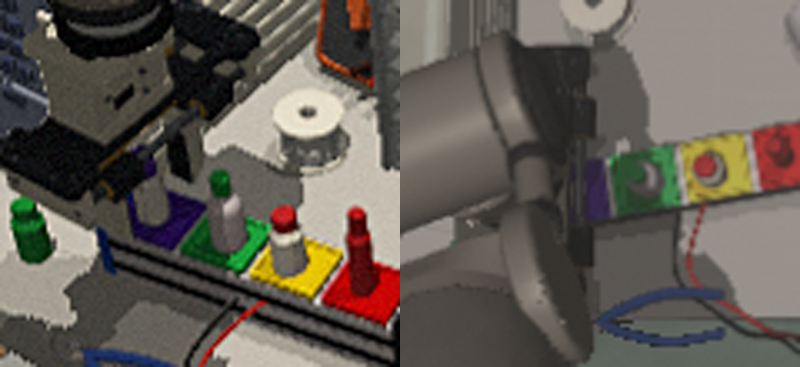

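The purple bottle stands between the fingers and there was no contact on the way down. I'll grip, lift and carry.

Run:
```python
from h import *
r=R(1)
x,y=G["purple"]
env.grip(15,15); print("open",env.current_opening(),env.current_wrist_force(),env.current_t())
env.move_linear(np.array([x,y,90.]),r,vel=60); print(env.current_opening(),env.current_wrist_force())
env.move_linear(np.array([x,y,165.]),r,vel=120)
sx,sy=ST["purple"]
env.move_linear(np.array([sx,0,165.]),r,vel=250)
for n in("top","scene"): cv2.imwrite(f"pics/p2_{n}.png",env.snapshot(n)[:,:,::-1])
print(env.current_opening(),env.current_t())
s=cv2.imread("pics/p2_scene.png");
cv2.imwrite("pics/p2.png",cv2.resize(s[130:350,150:420],None,fx=2.7,fy=2.7,interpolation=cv2.INTER_CUBIC))
```

```text
open 22.818469565816322 [ 0.63 -0.09 -0.08] 4.9
22.786153940266445 [-0.56  1.12 -1.96]
22.75452183426791 7.4667
```

View pics/p2.png

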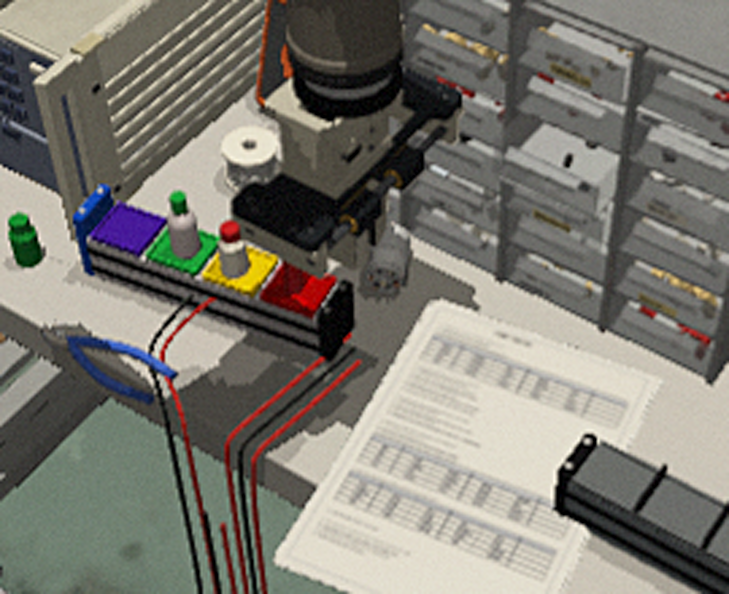

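Run:
```python
from h import *
r=R(1)
sx,sy=ST["purple"]
env.move_linear(np.array([sx,-300,165.]),r,vel=250)
for n in("top","scene"): cv2.imwrite(f"pics/p3_{n}.png",env.snapshot(n)[:,:,::-1])
s=cv2.imread("pics/p3_scene.png")
cv2.imwrite("pics/p3.png",np.hstack([cv2.resize(s[180:280,160:300],(560,400),interpolation=cv2.INTER_CUBIC)]))
cv2.imwrite("pics/p3b.png",cv2.resize(s[180:400,330:520],None,fx=2.7,fy=2.7,interpolation=cv2.INTER_CUBIC))
```

```text
(no output)
```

View pics/p3.png

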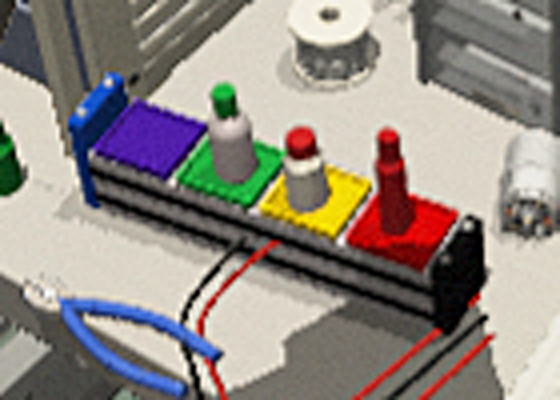

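View pics/p3b.png

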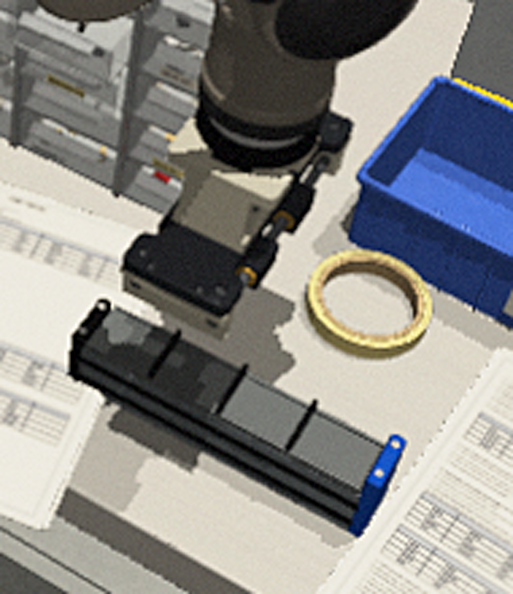

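The tube is still standing (cap at about (387,135) in the crop), the other three are untouched, and the bottle is still held. Placing it in bay 1.

```bash
cat >> h.py <<'E'
def place(k,r=R(1)):
    sx,sy=ST[k];z=GZ[k]
    env.move_linear(np.array([sx,sy,165.]),r,vel=250)
    env.move_linear(np.array([sx,sy,z+10.]),r,vel=110)
    print("held",env.current_opening())
    c=env.move_linear(np.array([sx,sy,z-1.]),r,vel=15,contact_N=3)
    print("contact",c,env.current_ee_pos(),env.current_wrist_force())
    env.hold(0.2)
    env.grip(60,15)
    env.hold(0.2)
    env.move_linear(np.array([sx,sy,165.]),r,vel=110)
    print("t",env.current_t())
def pick(k,r=R(1)):
    x,y=G[k];z=GZ[k]
    env.move_linear(np.array([x,y,165.]),r,vel=250)
    c=env.move_linear(np.array([x,y,float(z)]),r,vel=80,contact_N=6)
    print(k,"touch",c,env.current_ee_pos()); assert not c
    env.grip(10,15); print("open",env.current_opening())
    env.move_linear(np.array([x,y,z+20.]),r,vel=60)
    env.move_linear(np.array([x,y,165.]),r,vel=120)
    print("open",env.current_opening(),"t",env.current_t())
def shot(tag,n,off,size,f):
    im=env.snapshot(n)[:,:,::-1]; cv2.imwrite(f"pics/{tag}_{n}_full.png",im)
    x,y=off;w,h=size
    cv2.imwrite(f"pics/{tag}.png",cv2.resize(im[y:y+h,x:x+w],None,fx=f,fy=f,interpolation=cv2.INTER_CUBIC))
E
python3 - <<'E'
from h import *
place("purple")
env.move_linear(np.array([462,-150,165.]),R(1),vel=250)
shot("p4","scene",(345,270),(145,110),5)
shot("p4t","top",(360,225),(125,60),6)
E
```

```text
held 22.668477717343187
contact True [ 462.49 -406.31   65.96] [-0.67  0.11  4.93]
t 13.3333
```

View pics/p4.png

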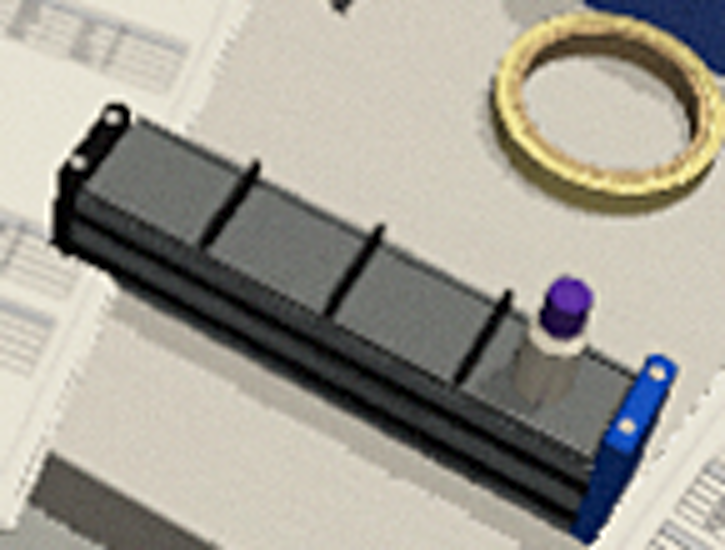

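View pics/p4t.png

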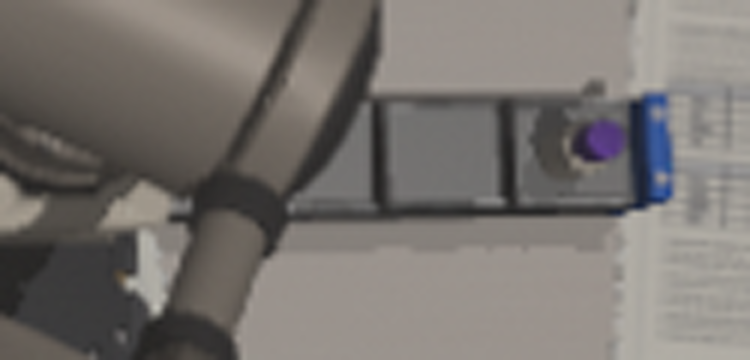

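Purple stands upright in bay 1 next to the blue end, with its cap at about (568,300) in the crop. Next is green.

Run:
```python
from h import *
pick("green")
env.move_linear(np.array([462,-100,165.]),R(1),vel=250)
shot("p5","scene",(150,170),(160,110),5)
place("green")
env.move_linear(np.array([462,-100,165.]),R(1),vel=250)
shot("p6","scene",(345,270),(145,110),5)
```

```text
green touch False [464.19 186.7   66.48]
open 24.368563093811385
open 24.6307608702307 t 19.4417
held 24.518881439387105
contact True [ 462.51 -350.3    66.02] [-0.17  0.93  4.74]
t 25.7667
```

View pics/p5.png

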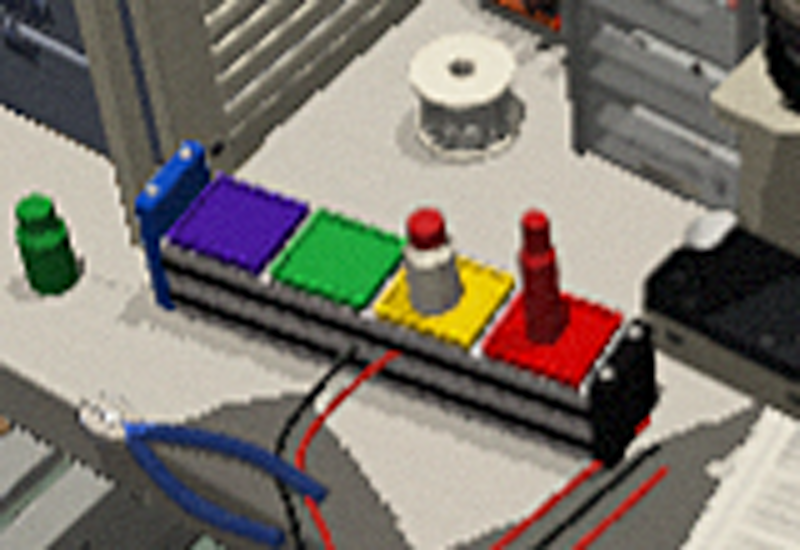

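View pics/p6.png

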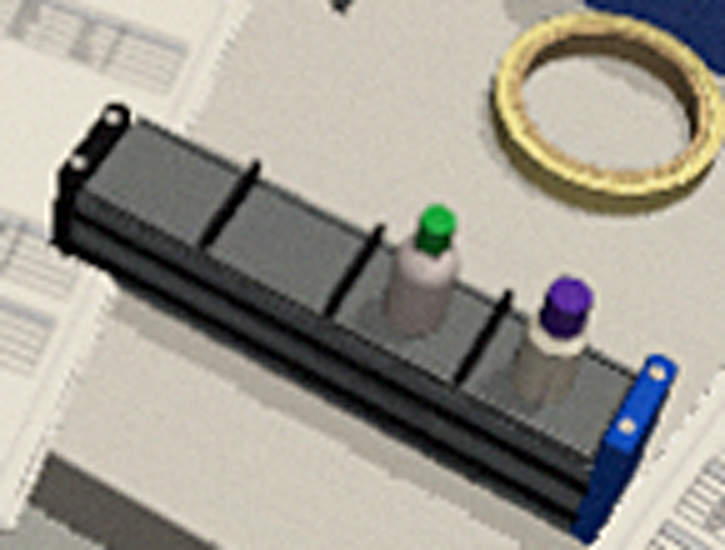

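Green stands upright in bay 2 and the rest of the bench is unchanged. Next are the red-cap bottle and the tube.

Run:
```python
from h import *
pick("redcap"); assert env.current_opening()>21
place("redcap")
env.move_linear(np.array([462,-60,165.]),R(1),vel=250)
shot("p7","scene",(345,270),(145,110),5)
shot("p8","scene",(150,170),(160,110),5)
```

```text
redcap touch False [470.05 139.04  66.45]
open 23.86164343080733
open 23.638114888006694 t 31.4167
held 23.57341584789611
contact True [ 462.51 -294.31   66.04] [0.51 0.41 4.53]
t 37.1333
```

View pics/p7.png

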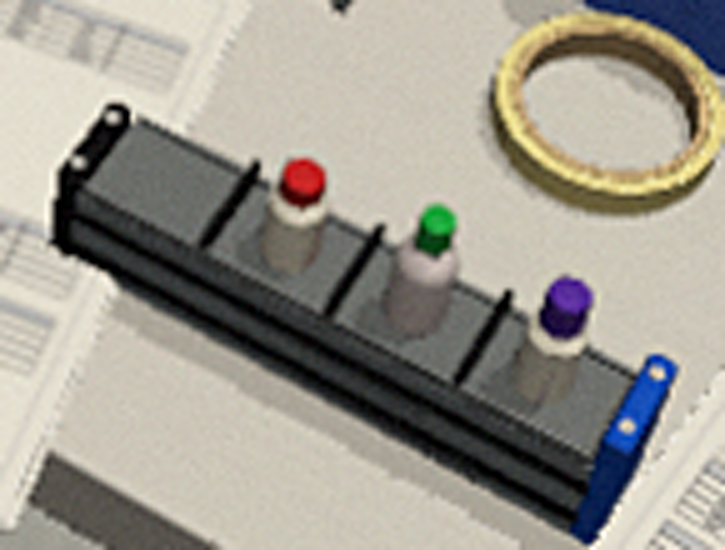

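View pics/p8.png

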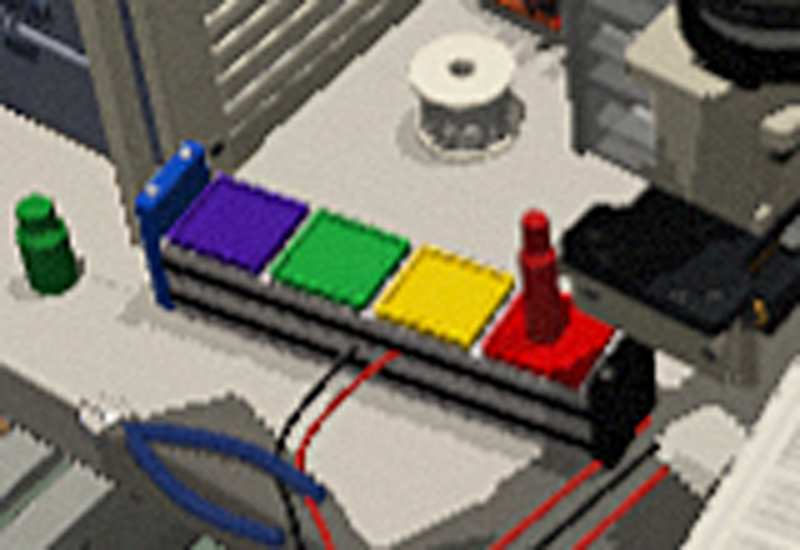

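Red-cap stands upright in bay 3, and the tube is still standing in the red seat. Now I'll move the tube.

Run:
```python
from h import *
pick("tube"); assert env.current_opening()>14
place("tube")
env.move_linear(np.array([420,60,230.]),R(1),vel=250)
shot("p9","scene",(345,270),(145,110),5)
shot("p10","top",(360,215),(125,70),6)
cv2.imwrite("pics/p11.png",env.snapshot("scene")[:,:,::-1])
print(env.current_t())
```

```text
tube touch False [481.37  83.21  74.45]
open 16.595701104803275
open 16.60960821744489 t 42.3083
held 16.872723234212366
contact True [ 462.48 -238.34   73.96] [ 0.54 -0.05  4.14]
t 47.5167
49.05
```

View pics/p9.png

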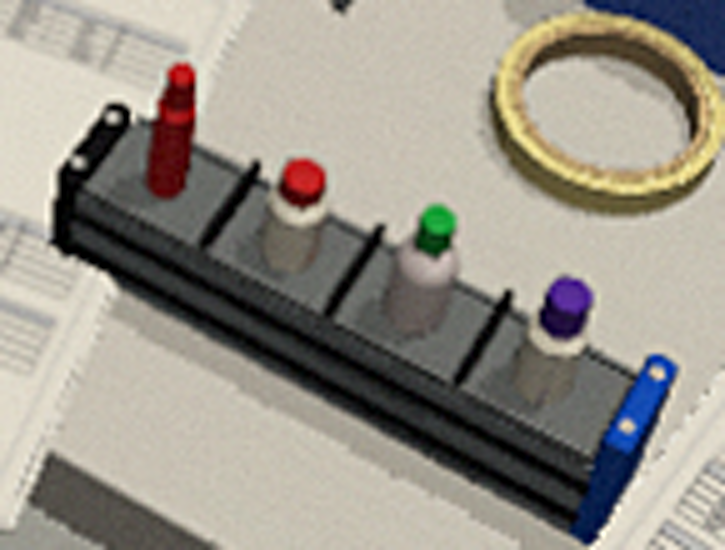

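View pics/p10.png

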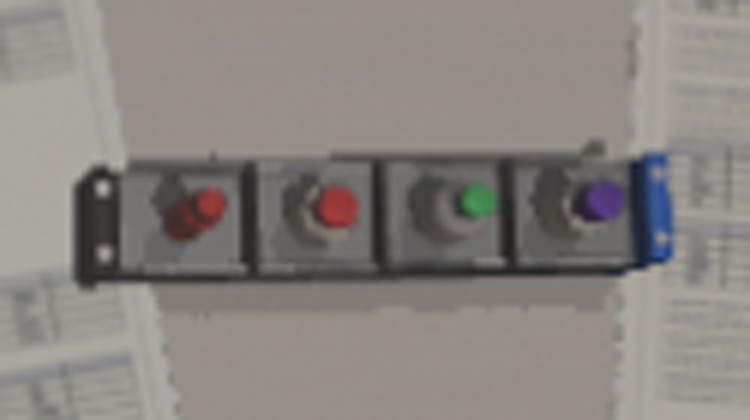

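View pics/p11.png

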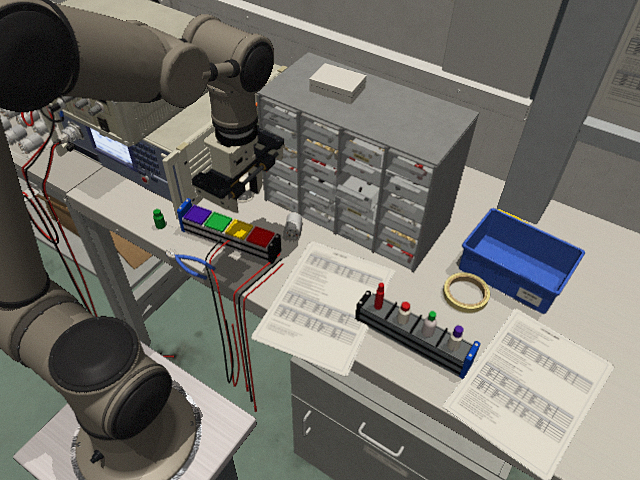

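All four stand upright in order: purple, green, red-cap and tube, counted from the grey rack's blue end. The bystanders are in place (spool mostly hidden by the gripper) and the gripper is clear, so I'm handing the job in.

Run:
```python
from h import *
print(env.current_wrist_force(),env.current_t()); print(env.close_job())
```

```text
[-0.21  0.57 -0.37] 49.05
the job is handed in; nothing more can be done
None
```

I moved all four glues to the grey rack and handed the job in at about 49 s. Counted from its blue end, the order is purple cap, green cap, red cap, red tube, the same as on the silver rack.

- **Grasps and placing:** the finger opening matched each glue's diameter to within 0.7 mm. Each glue touched down at the expected floor height, with about 5 N at the wrist.
- **Last pictures:** both cameras show one glue standing upright in each bay. The green look-alike, motor, tape roll and side cutters look unmoved. The gripper partly hid the solder spool in the last picture, but it looked unmoved in the one before the final transfer.
- **Disagreement:** the two cameras differed by up to about 5 mm on the cap positions, most for the purple bottle. I averaged them, and no grasp, placing or picture check failed.

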